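# Fit the closing spring of the blood-tube clamp

## Task

Take the tension spring from its white foam rest and fit it to the tube clamp: first put the turned-down pin of the spring fully into the hole of the sliding jaw's lug, then take the spring's other end, stretch it and drop its eye over the head of the far post so that the spring stays hooked there and pulls the jaw shut. Feel for the hole lightly rather than forcing the pin, do not let go of that end until the pin is in, do not stretch the spring far past the post, and leave the other things on the bench where they are.

Things in the scene. Friction and masses are not known exactly. Their poses are not given: they have to be found in the camera images.
- stand: Tube clamp, bolted down: aluminium base plate 240 x 127 x 10 mm. Origin on the bench; x runs from the jaw's hole to the post, z up. A row of red-capped tubes stands on the -y side (inner faces y = -52 mm, tops z = 91 mm); the +y side is open. A steel jaw slides along x: about 5 N of friction, stays where it is left.
- hole_shut (a point): Point on the stand where the middle of the hole's mouth is when the jaw is shut (stand x = -70, y = 0, z = 59 mm). The hole: 8 mm, upright, through the jaw's flat lug, 40 mm long (x) x 20 x 9 mm; 10 mm of lug on its post side, 30 mm behind it. The jaw starts open by an UNMEASURED 0 to 12 mm; the hole is then that much towards stand -x. An arm 16 mm wide runs from the lug to -y.
- guide (a point): Middle of the floor of a plastic guide on the stand (stand x = -17 mm), 26 mm long in x, floor z = 53 mm, cheeks to z = 59 mm and 23 mm apart, plus a tongue 8 mm wide and 9 mm long on the post side. It carries the middle of the spring, so that this lies about level when let go with its pin in the hole.
- post: Steel post fixed on the stand at its y = 0, 141 to 153 mm from the hole of the shut jaw. Origin on its axis 10 mm above the bench, z up. Above its origin: shoulder 18 mm thick up to 46 mm, neck 7 mm thick from 46 to 56 mm, head 10.4 mm thick from 56 to 60 mm, its edge bevelled. The eye belongs round the neck, under the head.
- rest: White foam rest, bolted down, base 100 x 46 x 10 mm, with a saddle 30 mm long and 36 mm wide in its middle in which the coils lie (floor z = 30 mm, cheeks to 36 mm); both spring ends stick out free. Origin on the bench under its centre, x along the spring.
- spring: Pin half of the steel tension spring (85 g in all). Origin on the centre line above the pin, x along the spring to the eye, z up. Pin: 6 mm wire, cut square; its bend stops on the lug with the centre line 62 mm above the bench. Flat-sided plug to grip: x = 9 to 35 mm, 14 mm wide (y), 16 mm high. Coils 16 mm thick to x = 85 mm; at x = 60 mm it bends up or down by up to 0.3 rad (0.8 N m/rad).
- pin_tip (a point): Lowest point of the spring's turned-down pin, on the pin's axis, 18 mm below the spring's origin.
- eye (a point): Centre of the spring's eye, 122 mm from the pin's axis unstretched: a level ring of 4 mm wire, 14 mm inside, 22 mm outside. x points away from the pin, z up. A second plug to grip (14 mm wide, 16 mm high, 26 mm long) has its middle 24 mm from the eye towards the pin; a flange 24 mm wide, 3 mm thick ends it 13 mm from the eye, for fingers to pull on.
- spring_end (a joint): Stretch of the spring in m: 0 unstretched, stop at 0.060. Pull: 3 N + 350 N per m of stretch. Spoilt beyond 0.042. Properly hooked up it reads about 0.013 to 0.030.
- label_roll: Roll of labels, 64 mm diameter, 28 mm high, bystander.
- loose_tube: Red-capped tube lying down, 76 mm long, 16 mm thick, bystander.
- marker: Black marker pen lying down, 125 mm long, 12 mm thick, bystander.
- forceps: Steel forceps lying down, 115 mm long, bystander.
- spray_bottle: White bottle, 64 mm diameter, 170 mm high, bystander.
- jar: Clear jar with yellow lid, 60 mm diameter, 70 mm high, bystander.

How it is judged:
By the outcome, as a careful person would: the job done as asked, in the order asked, and still so for the second after the job is handed in, with the robot touching nothing.
It also fails if it takes over 67 s, if anything falls off the work surface, if the arm or the gripper's body presses on something with over 40 N, if the wrist force passes 120 N, or if a joint passes its speed limit or range.

## Robot

A 6-joint arm with a two-finger parallel gripper is mounted at the origin on the work surface. World frame = base frame: x ahead of the robot, y to its left, z up, the work surface at z = 0. Lengths are in m, angles in rad, forces in N, time in s.
With the tool pointing down it reaches from about 0.275 to 0.825 m from the base axis. Payload 4.9 kg.
Tool frame: the origin (TCP) lies midway between the tips of the shut fingers; the grasp point (between the pads) lies 19 mm behind it (bot.grip_depth is the distance from the TCP to the grasp point, in m); z points along the fingers, y is the line along which they close (so a half turn about z gives the same grasp; the last joint's range is limited). The gripper opens to 85 mm and grips with 20 to 120 N. Pads are 22 mm wide; open, the fingers measure 114 mm over their backs; the gripper's body (76 mm by 85 mm) begins 54 mm behind the grasp point. The pads swing forward as they close: fully open they stand 13 mm farther back than shut.
Start: joints at [-1.391, 0.326, -0.193, 1.052, 0, 1.437], TCP at [0.17, -0.523, 0.231] pointing down, gripper open.
Joint ranges: [-2.65, 2.65], [-0.97, 1.79], [-1.3, 1.35], [-1.93, 2.1], [-1.47, 1.37], [-3.14, 3.14]. Speed limits (rad/s): [2.57, 2.57, 3.14, 3.14, 3.14, 3.14].

## Interface

Orientations are given as a unit quaternion [w, x, y, z].
In Python, from cell import bot gives the robot as it stands. Calls block until the motion is done:
- bot.move_pose(position, orientation): joint-space move of the TCP to a pose.
- bot.move_linear(position, speed=0.15, rotation=None, until_force=None): straight line of the TCP; rotation=None keeps the orientation; speed is the mean speed in m/s. With until_force (N) it stops when the force on the tool has changed by that much, and returns True; else False.
- bot.goto_joints(angles): joint-space move.
- bot.set_gripper(opening, grasp_force=None): opening from 0.0 (shut) to 1.0 (fully open); grasp_force is the grip in N (None keeps the last); returns when the fingers have stopped.
- bot.wait(seconds).
- bot.solve_ik(position, orientation): joint angles nearest the present ones, or None.
- bot.camera(name): name is "scene" or "side" or "wrist"; returns the picture (384x512x3 uint8, red, green, blue); there is no depth.
- bot.calibration(name): a dict with "mtx" (3x3 intrinsics, pixels), "k1" (the pictures are not rectified: a ray, as slopes to the right and down, at radius r is drawn at 1 + k1 r^2 times it, then the intrinsics apply), "extrinsics" (4x4, takes a point from world to camera coordinates); the wrist camera has in their place "hand_eye" (4x4, takes a point from camera to tool coordinates, whose origin is the TCP and whose axes are the flange's). Camera axes: x right, y down, z forward; pixel columns grow to the right and rows downward; lengths in m; the calibration is good to about 2 mm. A picture is of the moment at which its call begins: read the wrist's pose just before it. calibration takes no time and is no camera call.
A pose or a line that the arm cannot do raises bot.PlanningError and nothing moves.
- bot.close_job(): hands the job in; it is judged then, once.
Trained networks look in the newest picture that a camera, given by its name, has taken for a name from the list of things; names that differ only in an ending like _2 or _b are one class to them, and where a whole thing is asked for, a point or a joint stands for the part that bears it (a point fixed in the world has none). Each returns a list of dicts, best first, with "confidence" (0 to 1); they miss things now and then, are a little off and sometimes report something else, mostly with a low value. They report only what shows in the picture. A call takes as long as a camera call.
- bot.search_frame(camera, thing): "bbox" ([left, top, width, height] in pixels, round what is visible of it).
Readings, each from a call of its own:
- bot.read_clock(): time.
- bot.read_joint_positions(): joint angles.
- bot.read_joint_vel(): joint speeds.
- bot.read_joint_efforts(): joint torques, N m.
- bot.read_position(): TCP position.
- bot.read_tool_rot(): TCP orientation.
- bot.read_ft_force(): force on the tool from outside, world axes, zero at the start.
- bot.read_moment(): the same for the moment, N m.
- bot.read_gripper_width(): opening from 0.0 (shut) to 1.0 (fully open).
- bot.read_finger_force(): force on a finger pad.
Only numpy, scipy, OpenCV 4.12 (cv2) and the standard library are available. Lean on these libraries where they do the work, as an engineer would, in place of code of your own. Each camera call takes 0.05 s, during which the arm holds its last target. There are 200 camera calls.

## Working session

There is one attempt and no reset: what is moved stays moved. The work goes in short steps, each a Python script; the robot and the scene stay as the last script left them, time stands still between calls to the robot, and variables do not carry over. Pictures are saved under pics/ and viewed, at most 10 in all, crops included, and the job is handed in when it is done.

```bash
ls; mkdir -p pics; python3 - <<'E'
from cell import bot
import cv2,numpy as np
ims=[]
for c in ["scene","side","wrist"]:
    im=bot.camera(c); cv2.imwrite(f"pics/{c}0.png",im[:,:,::-1]); 
    cal=bot.calibration(c); print(c,{k:np.round(v,4).tolist() for k,v in cal.items()})
    for t in ["stand","post","rest","spring","eye","guide","pin_tip","hole_shut"]:
        r=bot.search_frame(c,t); print(t,[(np.round(d['bbox'],1).tolist(),round(d['confidence'],2)) for d in r[:2]])
a=cv2.imread("pics/scene0.png");b=cv2.imread("pics/side0.png")
cv2.imwrite("pics/both.png",np.vstack([a,b])[:,:])
print(bot.read_clock(),bot.read_position(),bot.read_tool_rot(),bot.read_gripper_width())
E
```

```text
pics
scene {'mtx': [[492.6812, 0.0, 255.1688], [0.0, 492.6812, 190.5482], [0.0, 0.0, 1.0]], 'k1': -0.1004, 'extrinsics': [[0.8175, 0.5758, 0.0104, -0.4969], [0.4206, -0.5847, -0.6937, -0.1851], [-0.3933, 0.5715, -0.7202, 1.4467], [0.0, 0.0, 0.0, 1.0]]}
stand [([206.6, 188.6, 97.1, 79.2], 0.77), ([162.2, 204.4, 20.7, 17.7], 0.42)]
post [([260.0, 177.2, 15.8, 24.2], 0.64)]
rest [([144.3, 218.1, 41.4, 31.8], 0.72)]
spring []
eye [([151.8, 203.8, 34.5, 25.6], 0.74)]
guide [([205.2, 186.4, 98.1, 83.7], 0.82), ([157.0, 204.3, 26.4, 25.2], 0.35)]
pin_tip [([138.3, 203.6, 47.4, 40.0], 0.62), ([202.9, 189.9, 101.5, 78.2], 0.38)]
hole_shut [([145.0, 218.4, 38.2, 32.9], 0.75), ([206.1, 185.0, 100.4, 83.8], 0.63)]
side {'mtx': [[369.0618, 0.0, 254.2354], [0.0, 369.0618, 185.7178], [0.0, 0.0, 1.0]], 'k1': 0.0062, 'extrinsics': [[-0.9956, -0.094, -0.0015, 0.5769], [-0.0653, 0.703, -0.7082, 0.0769], [0.0676, -0.705, -0.706, 0.8796], [0.0, 0.0, 0.0, 1.0]]}
stand [([206.1, 155.0, 58.8, 83.7], 0.92)]
post [([237.6, 204.0, 13.7, 21.5], 0.74)]
rest [([293.8, 144.5, 20.4, 30.2], 0.49), ([242.8, 318.7, 57.7, 41.2], 0.35)]
spring [([302.7, 137.5, 10.4, 28.1], 0.73)]
eye []
guide [([201.5, 152.4, 67.5, 86.4], 0.58)]
pin_tip [([298.1, 137.1, 11.5, 30.1], 0.72)]
hole_shut [([203.1, 151.1, 66.3, 88.1], 0.96), ([299.4, 135.6, 11.0, 31.0], 0.4)]
wrist {'mtx': [[343.8729, 0.0, 254.5201], [0.0, 343.8729, 190.0119], [0.0, 0.0, 1.0]], 'k1': 0.0079, 'hand_eye': [[0.0009, -0.9622, -0.2724, 0.0694], [1.0, 0.0009, 0.0003, -0.0008], [-0.0, -0.2724, 0.9622, -0.1431], [0.0, 0.0, 0.0, 1.0]]}
stand []
post []
rest []
spring []
eye []
guide []
pin_tip []
hole_shut []
1.35 [ 0.16979855 -0.52317024  0.2312783 ] [6.84625266e-07 9.87715509e-01 1.56262837e-01 8.47858921e-07] 1.0059607155523094
```

View pics/scene0.png

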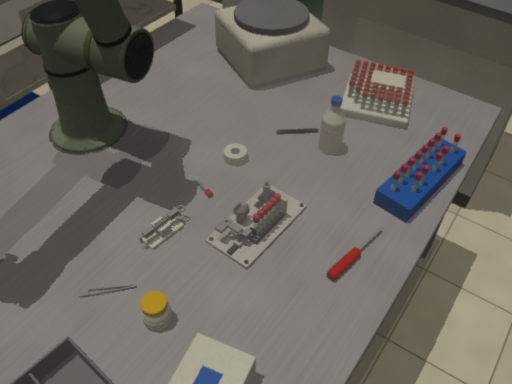

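View pics/side0.png

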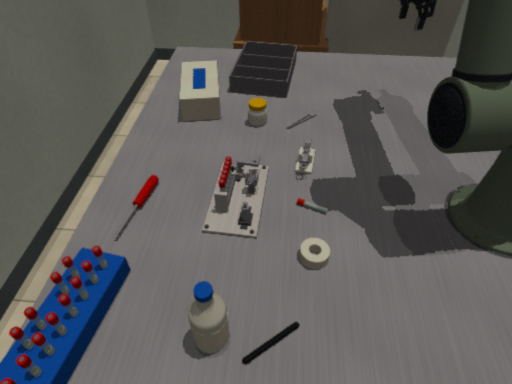

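The scene view shows the spring on its rest at about (165,230). The stand is at about (258,222), with red tubes on its far-x side and the post near (268,188). The side view agrees: rest (305,160), stand (238,197), post (245,214).

```bash
cat > h.py <<'E'
from cell import bot
import cv2,numpy as np
from scipy.spatial.transform import Rotation as R
def q2R(q): return R.from_quat(np.roll(q,-1)).as_matrix()
def down(yaw):  # tool x axis at angle yaw in world, z down
    c,s=np.cos(yaw),np.sin(yaw)
    M=np.array([[c,s,0],[s,-c,0],[0,0,-1.]])
    return np.roll(R.from_matrix(M).as_quat(),1)
def E_of(cam,pose=None):
    cal=bot.calibration(cam)
    if cam!="wrist": return np.array(cal["extrinsics"])
    T=np.eye(4);T[:3,:3]=q2R(pose[1]);T[:3,3]=pose[0]
    return np.linalg.inv(T@np.array(cal["hand_eye"]))
def ray(cam,uv,pose=None):
    cal=bot.calibration(cam);E=E_of(cam,pose)
    p=cv2.undistortPoints(np.array([[uv]],float),np.array(cal["mtx"]),np.array([cal["k1"],0,0,0,0.]))[0,0]
    d=E[:3,:3].T@np.array([p[0],p[1],1]); o=-E[:3,:3].T@E[:3,3]
    return o,d/np.linalg.norm(d)
def atz(cam,uv,z,pose=None):
    o,d=ray(cam,uv,pose); return o+d*(z-o[2])/d[2]
def tri(rays):
    A=0;b=0
    for o,d in rays:
        P=np.eye(3)-np.outer(d,d);A=A+P;b=b+P@o
    return np.linalg.solve(A,b)
def proj(cam,X,pose=None):
    cal=bot.calibration(cam);E=E_of(cam,pose)
    X=np.atleast_2d(X)
    return cv2.projectPoints(X.astype(float),cv2.Rodrigues(E[:3,:3])[0],E[:3,3],np.array(cal["mtx"]),np.array([cal["k1"],0,0,0,0.]))[0][:,0]
def snap(name):
    pose=(np.array(bot.read_position()),np.array(bot.read_tool_rot()))
    im=bot.camera("wrist");cv2.imwrite(f"pics/{name}.png",im[:,:,::-1]);np.savez(f"pics/{name}.npz",p=pose[0],q=pose[1])
    return pose
def load(name):
    d=np.load(f"pics/{name}.npz");return d["p"],d["q"]
E
python3 - <<'E'
from h import *
print("rest",atz("scene",(165,233),.02),atz("side",(304,160),.02),tri([ray("scene",(165,233)),ray("side",(304,160))]))
print("stand",atz("scene",(257,224),.01),atz("side",(238,198),.01))
print("post",tri([ray("scene",(268,185)),ray("side",(244.5,207))]))
print("restline",atz("scene",(147,238),.02),atz("scene",(186,210),.02))
E
```

```text
rest [ 0.47040746 -0.17200809  0.02      ] [ 0.45788135 -0.14572224  0.02      ] [ 0.45788875 -0.16345856  0.00368511]
stand [ 0.62478716 -0.0166423   0.01      ] [0.6196551  0.00150204 0.01      ]
post [0.59550775 0.0700778  0.05516153]
restline [ 0.44646902 -0.20775495  0.02      ] [ 0.4632776  -0.08828644  0.02      ]
```

```bash
python3 - <<'E'
import cv2,numpy as np
s=cv2.imread("pics/scene0.png");a=s[180:270,130:310];cv2.imwrite("pics/crop.png",cv2.resize(a,(800,400),interpolation=cv2.INTER_CUBIC))
E
```

```text
(no output)
```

View pics/crop.png

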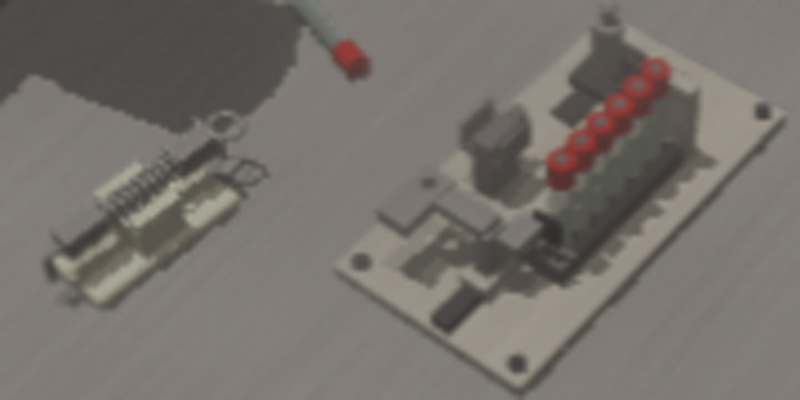

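The crop shows the spring's pin at lower left (50,265) and its eye at upper right (228,125). On the stand, the hole is at about (428,182), the guide at (495,130) and the post head at (608,18). Both run roughly along world +y. Next I take close wrist views.

```bash
python3 - <<'E'
from h import *
for yaw in (np.pi/2-.1,-np.pi/2-.1):
    for p in [(.46,-.15,.15),(.60,-.05,.17),(.6,.05,.17)]:
        j=bot.solve_ik(p,down(yaw)); print(yaw,p,None if j is None else np.round(j,2))
print(proj("scene",[[.6,-.07,.059]]))
print("hole",atz("scene",(130+428/4.444,180+182/4.444),.059),"posttop",atz("scene",(130+608/4.444,180+14/4.444),.07))
print("pin",atz("scene",(130+50/4.444,180+262/4.444),.03),"eye",atz("scene",(130+226/4.444,180+125/4.444),.038))
yaw=np.pi/2-.1
def view(n,p):
    bot.move_pose(p,down(yaw)); bot.wait(.2); snap(n)
    for t in ["spring","eye","post","rest","stand"]:
        r=bot.search_frame("wrist",t); print(n,t,[(np.round(d['bbox'],1).tolist(),round(d['confidence'],2)) for d in r[:2]])
view("w1",(.42,-.15,.17)); view("w2",(.50,-.15,.17))
view("w3",(.575,-.01,.20)); view("w4",(.645,-.01,.20))
print(bot.read_clock())
E
python3 -c "
import cv2,numpy as np
i=[cv2.imread(f'pics/w{k}.png') for k in (1,2,3,4)]
cv2.imwrite('pics/wa.png',np.hstack(i[:2])[:, :][:, ::1]) 
for n,a in(('wa',i[:2]),('wb',i[2:])): cv2.imwrite(f'pics/{n}.png',np.vstack([x[40:340,:] for x in a]))
"
```

```text
1.4707963267948965 (0.46, -0.15, 0.15) [-0.47  0.28 -0.48  0.81  0.    1.2 ]
1.4707963267948965 (0.6, -0.05, 0.17) [-0.21  0.47 -0.14  0.96  0.    1.47]
1.4707963267948965 (0.6, 0.05, 0.17) [-0.04  0.47 -0.14  0.96  0.    1.63]
-1.6707963267948966 (0.46, -0.15, 0.15) [-0.47  0.28 -0.48  0.81  0.   -1.94]
-1.6707963267948966 (0.6, -0.05, 0.17) [-0.21  0.47 -0.14  0.96  0.   -1.68]
-1.6707963267948966 (0.6, 0.05, 0.17) [-0.04  0.47 -0.14  0.96  0.   -1.51]
[[235.05989217 219.8891292 ]]
hole [ 0.58567023 -0.08424181  0.059     ] posttop [0.59825937 0.06139508 0.07      ]
pin [ 0.44441821 -0.2224991   0.03      ] eye [ 0.46112037 -0.10217529  0.038     ]
w1 spring [([285.2, 101.9, 27.2, 158.6], 0.95)]
w1 eye [([283.9, 103.1, 33.0, 117.2], 0.83)]
w1 post []
w1 rest [([263.3, 123.0, 56.5, 111.3], 0.57)]
w1 stand [([398.4, 0.0, 113.1, 130.5], 0.86)]
w2 spring [([183.9, 112.8, 31.2, 156.0], 0.98)]
w2 eye [([183.4, 115.1, 35.8, 114.4], 0.8)]
w2 post []
w2 rest [([180.3, 134.7, 52.3, 110.7], 0.6)]
w2 stand [([309.7, 0.0, 193.5, 139.8], 0.82), ([178.0, 0.3, 23.1, 4.9], 0.51)]
w3 spring [([145.6, 265.2, 17.4, 99.2], 0.63)]
w3 eye [([141.6, 269.9, 22.9, 43.6], 0.92)]
w3 post [([142.2, 269.8, 28.4, 77.6], 0.48)]
w3 rest [([135.4, 264.8, 47.2, 84.4], 0.6), ([142.6, 265.2, 19.7, 96.5], 0.49)]
w3 stand [([228.1, 20.1, 141.7, 265.7], 0.76), ([143.0, 264.0, 20.4, 50.2], 0.72)]
w4 spring [([67.6, 273.8, 23.2, 23.5], 0.76)]
w4 eye [([65.6, 272.4, 27.9, 22.1], 0.71), ([172.2, 69.2, 36.8, 41.3], 0.18)]
w4 post [([171.3, 70.2, 39.0, 36.9], 0.8)]
w4 rest [([75.7, 271.0, 21.1, 16.0], 0.68)]
w4 stand [([150.3, 33.0, 146.6, 259.1], 0.77)]
6.5
```

View pics/wa.png

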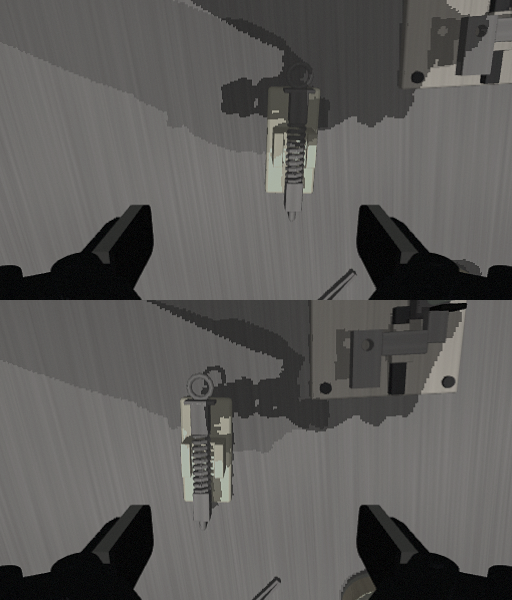

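View pics/wb.png

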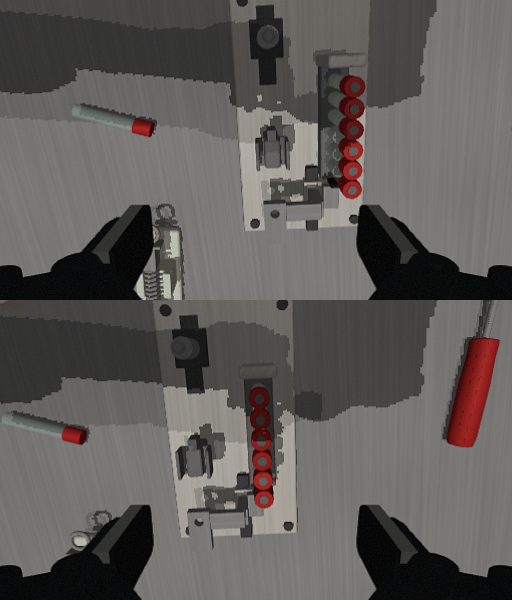

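View wa: eye ring at (302,114) in w1 and (202,127) in w2, pin end at about (292,256) and (203,267). View wb: hole at about (277,252) in w3 and (199,262) in w4, post head at about (267,76) and (183,88). I'll zoom in for subpixel values.

```bash
python3 - <<'E'
import cv2,numpy as np
P=dict(w1=[(302,114),(292,252)],w2=[(202,127),(203,263)],w3=[(277,252),(267,76)],w4=[(199,262),(183,88)])
rows=[[],[]]
for i,(n,l) in enumerate(P.items()):
    im=cv2.imread(f"pics/{n}.png")
    for k,(u,v) in enumerate(l):
        a=cv2.resize(im[v-20:v+20,u-20:u+20],(200,200),interpolation=cv2.INTER_NEAREST)
        a=cv2.convertScaleAbs(a,alpha=1.5)
        for t in range(0,200,50): a[:4,t]=(0,255,255);a[t,:4]=(0,255,255)
        rows[k].append(a)
cv2.imwrite("pics/zoom.png",np.vstack([np.hstack(r) for r in rows]))
E
```

```text
(no output)
```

View pics/zoom.png

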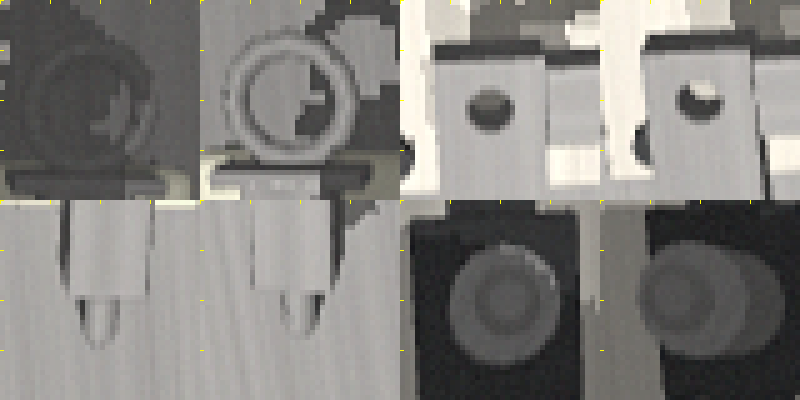

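The zoom shows the ring, hole and post-head outlines clearly. Eye centres are at (299.5,114.1) and (199.5,125.9), hole at (274.7,253.5) and (198.5,261.7), head at (268.1,74.9) and (177.7,87.1), pin bend at (291.1,261) and (203.1,270.1).

```bash
python3 - <<'E'
from h import *
W={n:load(n) for n in("w1","w2","w3","w4")}
def T(a,ua,b,ub,z,l):
    print(l,"tri",tri([ray("wrist",ua,W[a]),ray("wrist",ub,W[b])]).round(4),"z-plane",atz("wrist",ua,z,W[a]).round(4),atz("wrist",ub,z,W[b]).round(4))
T("w1",(299.5,114.1),"w2",(199.5,125.9),.040,"eye")
T("w1",(291.1,261),"w2",(203.1,270.1),.040,"pinend")
T("w3",(274.7,253.5),"w4",(198.5,261.7),.059,"hole")
T("w3",(268.1,74.9),"w4",(177.7,87.1),.070,"post")
# base plate holes/corners for stand axis check
T("w3",(255,223+40),"w4",(193,526-260),.01,"bolt-near")
T("w3",(242,2+40),"w4",(166,310-260),.01,"bolt-far")
# hole with w2 too
print(atz("wrist",(369,344-260),.059,W["w2"]))
print([W[n][0].round(4) for n in W])
E
```

```text
eye tri [ 0.4602 -0.1008  0.0396] z-plane [ 0.4602 -0.1007  0.04  ] [ 0.4603 -0.1008  0.04  ]
pinend tri [ 0.4449 -0.2273  0.0369] z-plane [ 0.4447 -0.2257  0.04  ] [ 0.4456 -0.2257  0.04  ]
hole tri [ 0.5854 -0.0826  0.0594] z-plane [ 0.5854 -0.0827  0.059 ] [ 0.5853 -0.0829  0.059 ]
post tri [0.5929 0.0698 0.069 ] z-plane [0.5929 0.0701 0.07  ] [0.5931 0.0694 0.07  ]
bolt-near tri [ 0.5635 -0.1213 -0.004 ] z-plane [ 0.5641 -0.1161  0.01  ] [ 0.5673 -0.112   0.01  ]
bolt-far tri [0.5745 0.1039 0.0077] z-plane [0.5746 0.1029 0.01  ] [0.575  0.1043 0.01  ]
[ 0.58660332 -0.08244536  0.059     ]
[array([ 0.42  , -0.1508,  0.17  ]), array([ 0.4989, -0.1498,  0.1699]), array([ 0.5744, -0.0112,  0.1997]), array([ 0.6441, -0.01  ,  0.2   ])]
```

```bash
cat >> h.py <<'E'
eye0=np.array([.4602,-.1008]);sp=1.450;sd=np.array([np.cos(sp),np.sin(sp)])
pin0=eye0-.122*sd
hole=np.array([.5854,-.0828]);post=np.array([.5930,.0698])
st=np.arctan2(*(post-hole)[::-1]);xd=np.array([np.cos(st),np.sin(st)]);yd=np.array([-xd[1],xd[0]])
P=lambda xy,z:np.array([xy[0],xy[1],z])
E
python3 - <<'E'
from h import *
g=pin0+.024*sd; q=down(sp-np.pi)
bot.move_pose(P(g,.10),q); bot.set_gripper(.5)
print(bot.read_clock())
print(bot.move_linear(P(g,.019),.08,until_force=8), bot.read_position())
bot.set_gripper(0,60); print("w",bot.read_gripper_width(),bot.read_finger_force(),bot.read_ft_force())
bot.move_linear(P(g,.11),.12)
t=hole+.024*xd; q2=down(st-np.pi)
bot.move_pose(P(t,.11),q2); bot.move_linear(P(t,.070),.08); bot.wait(.3)
snap("p1"); print("w",bot.read_gripper_width(),bot.read_ft_force(),bot.read_position(),bot.read_clock(),st)
im=cv2.imread("pics/p1.png"); 
uv=proj("wrist",[P(hole,.059),P(hole,.071)],load("p1"));print(uv)
u,v=uv[0].round().astype(int); c=im[max(v-50,0):v+50,u-60:u+60];print(u,v,c.shape)
c=cv2.resize(c,None,fx=5,fy=5,interpolation=cv2.INTER_CUBIC); cv2.imwrite("pics/p1z.png",cv2.convertScaleAbs(c,alpha=1.4))
E
```

```text
9.975
False [ 0.44877811 -0.19834527  0.01942055]
w 0.1485504999684246 74.49426144361496 [-0.82988411 -1.29675213  3.68602145]
w 0.15133874485841256 [-0.42337255 -0.8285362  -1.41522864] [ 0.58688308 -0.05883646  0.07039219] 14.2167 1.5210340351363314
[[255.45704392 190.54708383]
 [255.52963367 198.08496029]]
255 191 (100, 120, 3)
```

View pics/p1z.png

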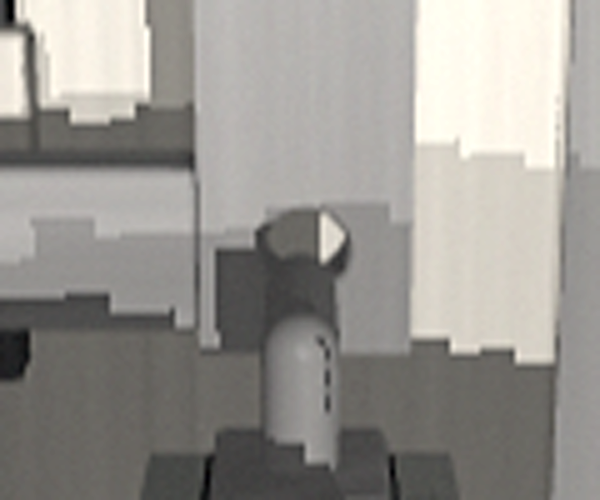

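The view shows the pin tip directly above the hole. The hole centre is at (255.3,190.3), as predicted, and the pin is about 0.3 mm too far to the left. I'll descend lightly.

```bash
cat >> h.py <<'E'
tin=hole+.024*xd+.0003*yd
E
python3 - <<'E'
from h import *
bot.move_linear(P(tin,.060),.05)
r=bot.move_linear(P(tin,.040),.02,until_force=3)
print(r,bot.read_position(),bot.read_ft_force(),bot.read_clock())
E
```

```text
True [ 0.5863794  -0.05880124  0.04865845] [-0.89307699 -0.25877783  5.22835283] 15.2
```

```bash
python3 - <<'E'
from h import *
print("m",bot.read_moment())
p=bot.read_position()
bot.move_linear([p[0],p[1],p[2]+.002],.03); bot.wait(.15); print("up",bot.read_ft_force(),bot.read_moment())
r=bot.move_linear([p[0],p[1],.041],.015,until_force=3)
print(r,bot.read_position(),bot.read_ft_force(),bot.read_moment(),bot.read_clock())
snap("p2"); im=cv2.imread("pics/p2.png")
a=cv2.convertScaleAbs(im[100:380,130:400],alpha=1.3)
b=cv2.resize(bot.camera("scene")[180:270,130:310][:, :, ::-1],None,fx=3,fy=3)
b=cv2.resize(b,(540,280)); cv2.imwrite("pics/p2z.png",np.hstack([cv2.resize(a,(260,280)),b]))
E
```

```text
m [-0.05580968  0.15863818  0.02197863]
up [ 0.97850392  0.03905489 -0.74623344] [-0.00115917 -0.00314233  0.01223785]
True [ 0.5864261  -0.05880166  0.04869228] [0.03284954 1.05542436 4.7186439 ] [-0.04912075  0.08127189 -0.03085827] 15.9167
```

View pics/p2z.png

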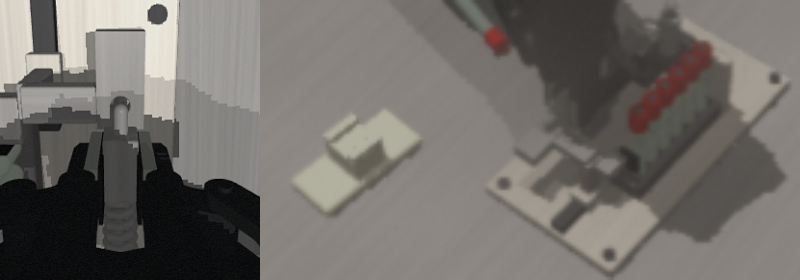

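The pin is about 9–10 mm into the hole, but something firm stops it at the same height both times. I'll take static force readings and one composite picture to find the cause.

```bash
python3 - <<'E'
from h import *
F=[];M=[]
for i in range(8): bot.wait(.03);F.append(bot.read_ft_force());M.append(bot.read_moment())
print(np.mean(F,0),np.std(F,0),np.mean(M,0),np.std(M,0),bot.read_position(),bot.read_gripper_width())
s=bot.camera("side");cv2.imwrite("pics/side2.png",s[:,:,::-1])
im=cv2.imread("pics/p2.png")
pts=proj("side",[P(hole,.059),P(hole+.06*xd,.06),P(hole+.122*xd,.066),P(post,.07)]);print(pts)
u,v=pts[1].round().astype(int)
b=cv2.resize(s[:,:,::-1][v-30:v+50,u-45:u+45],(450,400),interpolation=cv2.INTER_CUBIC)
pp=proj("wrist",[P(hole,.059)],load("p2"))[0].round().astype(int);print(pp)
a=im[pp[1]-40:pp[1]+110,pp[0]-65:pp[0]+65]; a=cv2.resize(a,(347,400),interpolation=cv2.INTER_CUBIC)
cv2.imwrite("pics/q.png",cv2.convertScaleAbs(np.hstack([a,b]),alpha=1.5))
E
```

```text
[-0.50023188  0.44985132  5.54705669] [0.58757819 0.51576212 0.68517835] [-0.06022499  0.02991153 -0.00329273] [0.02035112 0.03605142 0.03335606] [ 0.58642874 -0.05880493  0.04866179] 0.14882789386865528
[[254.93626186 161.53089702]
 [251.41327201 177.40812894]
 [247.36849828 193.99893759]
 [245.17670835 202.64386657]]
[254 205]
```

View pics/q.png

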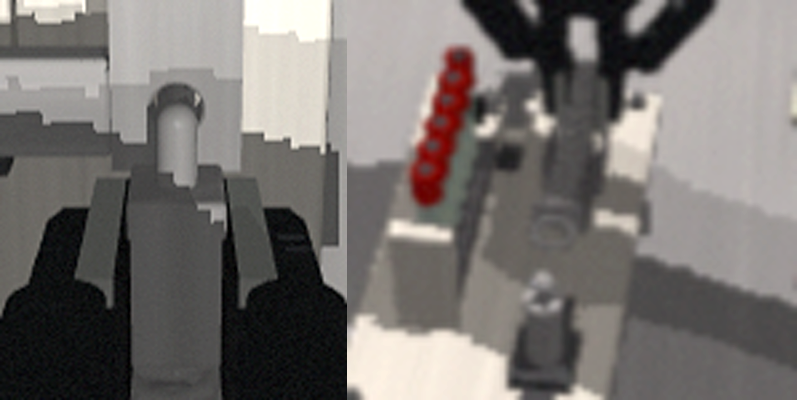

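The left crop shows the pin centred in the hole, pin axis at crop x=177 and hole at 178. The right crop shows the coils lying along the stand axis towards the post. The forces point to contact at the pin, and the widths in the picture suggest the spring sits lower in the grip than I assumed, so it may already be seated. I'll check with numbers.

```bash
python3 - <<'E'
from h import *
for n,crop in (("p1",lambda u,v:((u-195+.5)*5,(v-141+.5)*5)),("p2",lambda u,v:((u-189+.5)*2.67,(v-165+.5)*2.67))):
    pose=load(n);t=pose[0]
    for dz in (.0186,.0133):
        cl=t[2]+dz; o=t[:2]-.024*xd
        pts=[P(o-.003*xd,cl),P(o-.003*xd,cl-.018),P(o+.009*xd+.007*yd,cl+.008),P(o+.009*xd-.007*yd,cl+.008),P(o+.009*xd,cl-.008)]
        print(n,dz,[tuple(np.round(crop(*x))) for x in proj("wrist",pts,pose)])
im=cv2.cvtColor(cv2.imread("pics/p2.png"),cv2.COLOR_BGR2GRAY)
print(im[192:250:2,254-1:254+1].mean(1).round().tolist())
for r in (228,236,240,246,260): print(r,im[r,232:280].tolist())
E
```

```text
p1 0.0186 [(np.float64(301.0), np.float64(320.0)), (np.float64(301.0), np.float64(255.0)), (np.float64(396.0), np.float64(509.0)), (np.float64(206.0), np.float64(509.0)), (np.float64(301.0), np.float64(428.0))]
p1 0.0133 [(np.float64(301.0), np.float64(299.0)), (np.float64(301.0), np.float64(238.0)), (np.float64(392.0), np.float64(480.0)), (np.float64(210.0), np.float64(480.0)), (np.float64(301.0), np.float64(405.0))]
p2 0.0186 [(np.float64(177.0), np.float64(107.0)), (np.float64(177.0), np.float64(72.0)), (np.float64(228.0), np.float64(208.0)), (np.float64(126.0), np.float64(208.0)), (np.float64(177.0), np.float64(164.0))]
p2 0.0133 [(np.float64(177.0), np.float64(96.0)), (np.float64(177.0), np.float64(63.0)), (np.float64(226.0), np.float64(192.0)), (np.float64(128.0), np.float64(192.0)), (np.float64(177.0), np.float64(152.0))]
[102.0, 102.0, 65.0, 48.0, 50.0, 47.0, 58.0, 81.0, 91.0, 100.0, 102.0, 100.0, 100.0, 98.0, 99.0, 100.0, 99.0, 100.0, 100.0, 74.0, 76.0, 50.0, 48.0, 47.0, 48.0, 54.0, 52.0, 54.0, 52.0]
228 [53, 52, 53, 54, 55, 56, 46, 45, 46, 48, 49, 48, 47, 48, 47, 45, 68, 78
[... 211 characters left out ...]
 47, 49, 47, 50, 49, 48, 46, 45, 54, 53, 55, 57, 55, 54, 54, 54, 53, 53, 51, 54, 60, 14, 52, 57, 56, 55, 55, 54]
240 [49, 51, 51, 17, 20, 44, 46, 47, 47, 47, 49, 49, 48, 49, 51, 50, 50, 51, 50, 49, 48, 48, 48, 47, 47, 48, 48, 46, 46, 46, 59, 58, 56, 58, 58, 60, 59, 60, 60, 62, 59, 39, 25, 57, 54, 56, 54, 56]
246 [51, 52, 23, 4, 36, 52, 52, 52, 52, 56, 55, 56, 55, 54, 55, 56, 56, 53, 56, 55, 54, 54, 53, 52, 53, 51, 52, 51, 53, 54, 53, 54, 53, 54, 54, 51, 113, 108, 108, 109, 103, 89, 9, 26, 51, 50, 51, 50]
260 [34, 9, 7, 10, 2, 18, 54, 54, 54, 56, 54, 55, 54, 57, 56, 54, 55, 54, 54, 54, 52, 53, 52, 54, 54, 50, 51, 53, 52, 53, 54, 52, 55, 55, 56, 53, 54, 55, 54, 56, 18, 10, 8, 9, 7, 35, 51, 48]
```

The picture fits a pin that is in by 9–10 mm but not seated: 5 mm still to go, with the tip centred. I'll use averaged force and moment readings to locate the blocking contact.

```bash
cat >> h.py <<'E'
def avg(n=20):
    A=[]
    for i in range(n): bot.wait(.01);A.append(np.r_[bot.read_ft_force(),bot.read_moment()])
    return np.mean(A,0)
E
python3 - <<'E'
from h import *
np.set_printoptions(precision=3,suppress=True)
print(bot.read_clock())
bot.move_linear(P(tin,.0515),.03); f0=avg(); print("free",f0)
for n,d in (("+y",yd),("-y",-yd)):
    r=bot.move_linear(P(tin+.0025*d,.0515),.01,until_force=2.5); f=avg()-f0
    print(n,r,((bot.read_position()[:2]-tin)@d*1e3).round(2),f)
bot.move_linear(P(tin,.0515),.02)
r=bot.move_linear(P(tin,.0415),.015,until_force=4); print(r,bot.read_position(),avg()-f0,bot.read_clock())
E
```

```text
16.3333
free [-0.057  0.168 -0.671 -0.032 -0.003 -0.005]
+y True 0.92 [ 2.142 -0.047  1.08   0.042 -0.436  0.046]
-y True -0.84 [ 0.831 -0.158  0.1   -0.026 -0.135  0.025]
True [ 0.586 -0.059  0.049] [-0.304  0.234  5.759 -0.009  0.143 -0.005] 18.4
```

The pin is in the hole, with ±0.9 mm of side play. The blocking contact is about 13 mm from the hole at centreline 67 mm, so it is the plug's underside resting on the lug's front edge. I'll move the pin to the post side of the hole and go down.

```bash
python3 - <<'E'
from h import *
np.set_printoptions(precision=4,suppress=True)
bot.move_linear(P(tin,.0505),.03); bot.wait(.1)
r=bot.move_linear(P(tin+.003*xd,.0505),.01,until_force=2.5); p=bot.read_position(); dx=(p[:2]-tin)@xd; print(r,dx*1e3)
for k in (0.,.0004,.0008,.0012,.0016):
    t=tin+(dx-.0001+k)*xd
    bot.move_linear(P(t,.0505),.02)
    r=bot.move_linear(P(t,.0415),.02,until_force=4); z=bot.read_position()[2]; print(k,r,z,bot.read_ft_force(),bot.read_clock())
    if z<.046: break
E
```

```text
True 1.396094246063685
0.0 True 0.04354429103905037 [-0.1101  0.6862  5.1174] 19.675
```

Seated: centreline is 62 mm, as specified. Next I release, rise, flip the wrist and grip the eye-side plug.

```bash
cat >> h.py <<'E'
pinN=tin-.024*xd+.0013*xd-.0003*yd
E
python3 - <<'E'
from h import *
np.set_printoptions(precision=4,suppress=True)
p=np.array(bot.read_position())
bot.set_gripper(.27); print(bot.read_gripper_width(),bot.read_ft_force())
bot.move_linear(p+[0,0,.07],.12)
q=down(st); g=pinN+.097*xd
bot.set_gripper(.42)
bot.move_pose(P(g,.12),q); bot.wait(.15); snap("e1")
for t in ("eye","spring","post"):
    print(t,[(np.round(d['bbox'],1).tolist(),round(d['confidence'],2)) for d in bot.search_frame("wrist",t)[:2]])
print("pred eye,post",proj("wrist",[P(pinN+.122*xd,.062),P(pinN+.133*xd,.062),P(post,.07)],load("e1")))
print(bot.move_linear(P(g,.043),.08,until_force=6),bot.read_position())
bot.set_gripper(0,70); print("w",bot.read_gripper_width(),bot.read_ft_force(),bot.read_clock())
im=cv2.cvtColor(cv2.imread("pics/e1.png"),cv2.COLOR_BGR2GRAY)
c=cv2.HoughCircles(cv2.resize(im,None,fx=3,fy=3,interpolation=cv2.INTER_CUBIC),cv2.HOUGH_GRADIENT,1.5,30,param1=60,param2=40,minRadius=15,maxRadius=65)
print(None if c is None else (c[0]/3).round(1)[:15])
E
```

```text
0.2694013126411776 [ 0.0514 -0.409   0.4592]
eye [([232.4, 153.9, 44.7, 146.8], 0.73), ([233.0, 152.9, 40.6, 196.6], 0.42)]
spring [([235.9, 151.7, 39.5, 198.3], 0.6)]
post [([233.3, 94.0, 41.2, 48.0], 0.95)]
pred eye,post [[254.2816 170.5897]
 [254.2951 152.346 ]
 [254.2984 121.5426]]
False [0.5908 0.0153 0.0436]
w 0.1490574881270916 [-0.9787  0.1917  3.9143] 25.5083
[[252.2 278.8  19.7]
 [258.2 266.2  20.2]
 [250.8 253.8  18.1]
 [252.8 237.8  19.2]
 [362.8 254.2  15.2]
 [253.8 120.2  15.6]
 [268.2 236.2  18.6]
 [279.8 308.2  21.4]
 [251.8 291.2  14.8]
 [253.2 169.8  16.9]
 [260.8 308.8  18.6]
 [278.2 271.2  18.1]
 [252.8 336.2  16.9]
 [225.8  65.2   7.5]
 [262.2 285.2  14.8]]
```

Eye, post and prediction agree within about 0.5 mm, and the grip is good. Now lift, stretch, and stop above the post for a check.

```bash
cat >> h.py <<'E'
def eyepose(xy,z,th):
    x=np.array([*(np.cos(th)*xd),np.sin(th)]);zz=np.array([*(-np.sin(th)*xd),np.cos(th)])
    M=np.c_[x,np.cross(-zz,x),-zz]
    return P(xy,z)-.025*x-.0186*zz, np.roll(R.from_matrix(M).as_quat(),1)
def go(xy,z,th,v,**k):
    p,q=eyepose(xy,z,th); return bot.move_linear(p,v,rotation=q,**k)
E
python3 - <<'E'
from h import *
np.set_printoptions(precision=3,suppress=True)
e=pinN+.122*xd
D=(post-pinN)@xd; print("D",D)
go(e+.004*xd,.069,.10,.04); print(bot.read_ft_force())
go(e+.009*xd,.0755,.18,.04); print(bot.read_ft_force())
go(post-.001*xd,.0755,.15,.05); bot.wait(.2); f=avg(8);print(f,bot.read_position(),bot.read_gripper_width(),bot.read_clock())
snap("c1"); im=cv2.imread("pics/c1.png")
pr=proj("wrist",[P(post,.07),P(post-.001*xd,.0755)],load("c1"));print(pr)
s=bot.camera("side")[:,:,::-1][135:225,200:290]
u,v=pr[0].round().astype(int)
a=cv2.resize(im[v-40:v+60,u-50:u+50],(400,400),interpolation=cv2.INTER_CUBIC)
cv2.imwrite("pics/c1z.png",cv2.convertScaleAbs(np.hstack([a,cv2.resize(s,(400,400),interpolation=cv2.INTER_CUBIC)]),alpha=1.5)); print(u,v)
E
```

```text
D 0.15148913573942357
[-0.03  -3.519 -0.238]
[-0.526 -6.131  1.199]
[  0.045 -11.959  -0.125  -2.663  -0.025   0.058] [0.592 0.044 0.053] 0.14501768188160474 27.0
[[253.189 201.807]
 [253.127 206.803]]
253 202
```

View pics/c1z.png

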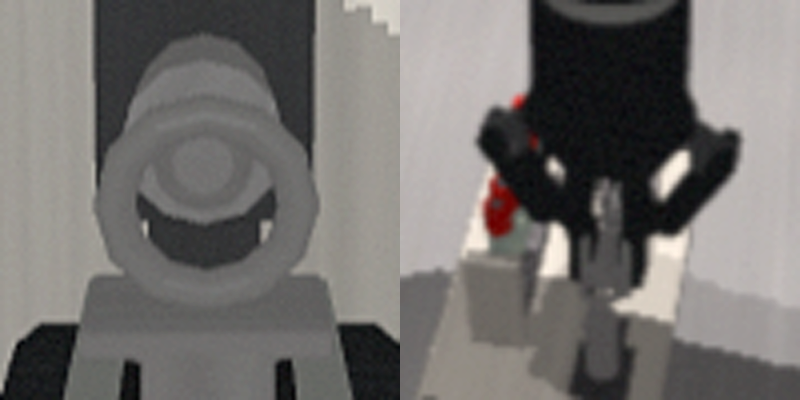

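The view shows the ring centre at crop (207,198) and the head centre at (205,167), so the eye is about 1.5 mm short of the post. It is laterally centred and above the head, and the pull is about 12 N. I'll shift 1.5 mm outward and lower it gently.

```bash
python3 - <<'E'
from h import *
np.set_printoptions(precision=3,suppress=True)
t=post+.0006*xd
go(t,.0755,.15,.03); print(avg(5)[:3])
for z,th in ((.070,.11),(.066,.06),(.0615,.0)):
    r=go(t,z,th,.025,until_force=8); print(z,r,bot.read_position(),avg(5)[:3],bot.read_clock())
    if r: break
E
```

```text
[  0.35  -12.074  -0.315]
0.07 False [0.592 0.044 0.049] [ -0.371 -11.437   2.679] 27.7667
0.066 False [0.592 0.044 0.046] [ -0.147 -12.159   1.533] 28.075
0.0615 False [0.592 0.043 0.043] [ -0.162 -12.106   0.531] 28.4
```

It went down without obstruction. Now I ease back: the pull on the tool should vanish once the neck takes the load.

```bash
python3 - <<'E'
from h import *
np.set_printoptions(precision=3,suppress=True)
t=post+.0006*xd
for d in (.002,.004,.005):
    go(t-d*xd,.0612,0,.02); f=avg(6)[:3]; print(d,f)
    if f[1]>-1.5: break
E
```

```text
0.002 [-0.113 -9.76   2.033]
0.004 [ 0.016 -5.409  2.407]
0.005 [ 0.625 -2.737  3.513]
```

```bash
python3 - <<'E'
from h import *
np.set_printoptions(precision=3,suppress=True)
t=post-.0052*xd
go(t,.0618,0,.02); print(avg(6)[:3])
bot.set_gripper(.40); print(bot.read_gripper_width(),avg(4)[:3])
p=np.array(bot.read_position()); bot.move_linear(p+[0,0,.06],.08); bot.wait(.2); snap("f1")
bot.move_linear(P(post-.075*xd,.17),.15); bot.wait(.3); snap("f2")
print(proj("wrist",[P(post,.07),P(post-.0035*xd,.061),P(hole,.059)],load("f1")),bot.read_clock())
pose=load("f2")
for n in("post","eye","spring"): print(n,[(np.round(d['bbox'],1).tolist(),round(d['confidence'],2)) for d in bot.search_frame("wrist",n)[:2]])
pr=proj("wrist",[P(post,.07),P(post-.0035*xd,.061),P(hole,.059),P(hole+.01*xd,.059)],pose);print(pr)
a=cv2.imread("pics/f1.png");b=cv2.imread("pics/f2.png")
u,v=proj("wrist",[P(post,.07)],load("f1"))[0].round().astype(int)
a=cv2.resize(a[max(0,v-30):v+70,u-50:u+50],(400,400),interpolation=cv2.INTER_CUBIC)
b=cv2.resize(b[40:340,150:350],(400,600))
cv2.imwrite("pics/fz.png",cv2.convertScaleAbs(np.hstack([np.vstack([a,a[:200]*0]),b]),alpha=1.4))
E
```

```text
[1.249 0.863 2.028]
0.4019227419228878 [-0.517 -0.305  0.023]
[[256.164 171.752]
 [256.108 174.356]
 [255.623 390.222]] 32.1667
post [([237.7, 66.5, 35.5, 42.0], 0.7)]
eye [([239.5, 79.1, 33.7, 130.0], 0.76), ([239.3, 78.8, 31.5, 204.1], 0.57)]
spring [([239.4, 79.4, 31.8, 204.5], 0.73)]
[[255.421  85.499]
 [255.406  90.98 ]
 [254.999 279.152]
 [255.023 268.235]]
```

The tool is clear and the eye is on the neck. I've used all ten picture views, so I'll check numerically from the pin side that the pin is still seated and the eye hooked.

```bash
python3 - <<'E'
from h import *
np.set_printoptions(precision=1,suppress=True,linewidth=200)
bot.move_pose(P(hole+.03*xd,.13),down(st-np.pi)); bot.wait(.3); pose=snap("v1"); print(bot.read_clock())
im=cv2.cvtColor(cv2.imread("pics/v1.png"),cv2.COLOR_BGR2GRAY)
for cl in (.062,.065,.068):
    o=hole+.001*xd
    print(cl,"farpin,pin-axis-top,facebot,facetop",proj("wrist",[P(o-.003*xd,cl),P(o,cl+.003),P(o+.009*xd,cl-.008),P(o+.009*xd,cl+.008),P(o+.035*xd,cl+.008)],pose)[:,1])
print("lug rear/front, hole",proj("wrist",[P(hole-.03*xd,.059),P(hole+.01*xd,.059),P(hole,.059),P(hole-.004*xd,.059)],pose))
u=int(round(proj("wrist",[P(hole,.059)],pose)[0,0]))
v=int(proj("wrist",[P(hole-.03*xd,.059)],pose)[0,1])
for a in range(v-12,v+125,20): print(a,im[a:a+20,u-1:u+2].mean(1).round().astype(int).tolist())
# eye/head check from f2
im2=cv2.cvtColor(cv2.imread("pics/f2.png"),cv2.COLOR_BGR2GRAY)
print("f2 column 66..120",im2[66:120,254:257].mean(1).round().astype(int).tolist())
print("f2 row 91",im2[91,235:277].tolist())
p2=load("f2"); 
print(proj("wrist",[P(post-.0035*xd+d*xd,.061) for d in(.011,.007,-.007,-.011)],p2)[:,1],proj("wrist",[P(post+d*xd,.07) for d in(.0052,-.0052)],p2)[:,1])
E
```

```text
35.3833
0.062 farpin,pin-axis-top,facebot,facetop [153.2 158.8 169.4 175.  215.4]
0.065 farpin,pin-axis-top,facebot,facetop [154.  159.7 170.4 176.2 217.1]
0.068 farpin,pin-axis-top,facebot,facetop [154.8 160.7 171.4 177.3 218.8]
lug rear/front, hole [[254.6 106.4]
 [254.6 171. ]
 [254.6 155.5]
 [254.6 149.2]]
94 [189, 189, 189, 189, 189, 188, 188, 189, 188, 189, 189, 188, 189, 191, 152, 122, 141, 140, 140, 140]
114 [139, 139, 139, 138, 139, 138, 138, 137, 137, 137, 137, 138, 137, 136, 137, 137, 137, 136, 136, 135]
134 [136, 135, 135, 135, 135, 135, 134, 135, 135, 134, 134, 134, 133, 134, 133, 134, 131, 102, 60, 57]
154 [58, 58, 66, 89, 110, 122, 134, 137, 134, 134, 133, 124, 113, 113, 114, 114, 114, 113, 114, 114]
174 [114, 116, 95, 56, 77, 105, 112, 111, 111, 111, 111, 110, 110, 111, 110, 110, 110, 110, 111, 110]
194 [109, 110, 110, 109, 109, 109, 110, 110, 112, 90, 54, 56, 55, 56, 56, 57, 56, 56, 56, 56]
214 [55, 56, 56, 55, 56, 58, 57, 52, 51, 55, 55, 54, 57, 59, 57, 53, 53, 56, 54, 53]
f2 column 66..120 [27, 30, 29, 30, 28, 26, 28, 48, 64, 68, 64, 62, 62, 60, 58, 60, 65, 66, 66, 65, 65, 66, 65, 65, 63, 59, 55, 54, 61, 67, 66, 67, 67, 54, 30, 27, 42, 57, 66, 65, 62, 59, 65, 69, 65, 64, 64, 63, 64, 63, 64, 64, 64, 63]
f2 row 91 [89, 93, 57, 23, 27, 44, 62, 64, 65, 60, 59, 59, 69, 68, 66, 58, 54, 54, 56, 58, 59, 59, 56, 53, 55, 56, 61, 66, 64, 67, 57, 57, 60, 67, 63, 63, 37, 24, 20, 90, 87, 85]
[ 71.7  77.8  98.6 104.5] [74.5 90.7]
```

Lug edge, hole edge and plug edge fit the pin seated at a 62 mm centreline, with the jaw pulled about 1.3 mm towards the post. The spring still spans about 158 mm overall (136 mm if it had slipped off), so it is hooked. The tool is clear, so I'm handing in.

```bash
python3 - <<'E'
from h import *
bot.move_linear(P(hole+.03*xd,.2),.15); print(avg(4)[:3],bot.read_clock()); print(bot.close_job())
E
```

```text
[-0.1123168   0.03261814 -0.43737273] 36.0333
the job is handed in; nothing more can be done
None
```

The job is handed in at about 36 s; by force and image readings the pin is fully seated in the lug and the eye is hooked under the post head, pulling the jaw shut (that final state was checked numerically, as my picture views were used up).

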